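Stand the height setter over the hidden cross rail

ROBOT

A 6-joint arm with a two-finger parallel gripper is mounted at the origin on the work surface. World frame = base frame: x ahead of the robot, y to its left, z up, the work surface at z = 0. Lengths are in m, angles in degrees, forces in N, time in s.
With the tool pointing down it reaches from about 0.3 to 0.825 m from the base axis. Payload 5.4 kg.
Tool frame: the origin (TCP) lies at the very end of the fingers, on their centre line; the grasp point (between the pads) lies 19 mm behind it (ctrl.grasp_offset is the distance from the TCP to the grasp point, in m); z points along the fingers, y is the line along which they close (so a half turn about z gives the same grasp; the last joint's range is limited). The gripper opens to 92 mm and grips with 3 to 60 N. Pads are 20 mm wide; open, the fingers measure 128 mm over their backs; the gripper's body (75 mm by 189 mm) begins 69 mm behind the grasp point.
Start: joints at [-86.179, 9.076, 91.501, -0, 79.423, -12.038], TCP at [0.157, -0.553, 0.215] pointing down, gripper open.
Joint ranges: [-166.64, 166.64], [-54.1, 131.32], [10.49, 154.53], [-73.88, 253.88], [9.74, 151.15], [-171.62, 171.62]. Speed limits (degrees/s): [147.25, 147.25, 180, 180, 180, 180].

INTERFACE

Orientations are given as [roll, pitch, yaw] about the fixed x, y, z axes, in that order (R = Rz(yaw) Ry(pitch) Rx(roll)).
In Python, from rig import ctrl gives the robot as it stands.
- The arm moves only by the tool play_rows, never from a script. Its argument "deltas" is a list of rows, each an object with "translation": the shift along the tool's x, y, z as a fraction of full scale, a list of three; "twist": the turn, a rotation vector about the tool's x, y, z as a fraction of full scale, a list of three; "gripper": the closure, from 0 (fully open) to 1 (shut). In form: [{"translation": [dx, dy, dz], "twist": [ax, ay, az], "gripper": gripper}, ...]. A call has 1 to 20 rows; each row is the pose to reach, as a shift and turn from the pose commanded when the call began, along the tool's axes at that moment, turning the shorter way round; what a row does not reach only later rows make up. Full scale, the value 1, is 0.2 m for a shift and pi rad for a turn. A row lasts 1/8 s, in which the tool goes at most 62.5 mm and 10.7 degrees, less where a joint would pass 70% of its speed; a pose out of reach is approached as far as the arm can. A call with a number of a shift or a turn outside -1 to 1 is refused whole. A call with a gripper value outside its range is refused whole. The fingers move at their own pace and stop on an object; "newtons" is the grip in N (left out, the last holds). Time passes only in rows, so rows that repeat a pose let the fingers close. It gives the time, the measured TCP pose, the force, the opening and the grip force at its end, in the units of the state.
- ctrl.observe(): the state, without advancing time (a new reading comes with each control period).
- ctrl.grab_frame(name): name is "side" or "top"; returns the picture (480x640x3 uint8, blue, green, red); there is no depth.
- ctrl.get_calibration(name): a dict with "camera_matrix" (3x3 intrinsics, pixels), "rvec" (rotation vector, rad) and "tvec" (3), from world to camera coordinates, as OpenCV has them. Camera axes: x right, y down, z forward; pixel columns grow to the right and rows downward; lengths in m; the calibration is good to about 2 mm. A picture is of the moment at which its call begins. get_calibration takes no time and is no camera call.
- ctrl.job_done(): hands the job in; it is judged then, once.
The state is a dict: "t": time; "joint_positions": joint angles; "qvel": joint speeds; "joint_efforts": joint torques, N m; "ee_pos": TCP position; "eef_rot": TCP orientation; "contact_force": force on the tool from outside, world axes, zero at the start; "ft_torque": the same for the moment, N m; "finger_gap": finger opening in m; "gripper_force": force on a finger pad.
Only numpy, scipy, OpenCV 4.12 (cv2) and the standard library are available. Lean on these libraries where they do the work, as an engineer would, in place of code of your own. Each camera call takes 0.05 s, during which the arm holds its last target. There are 200 camera calls.

TASK

Somewhere under the thin bed cover of the dispensing machine runs one cross rail: with shut fingers, press and feel along the cover until you have found where it stops giving, then fetch the dial height setter from the fixture plate and stand it on the cover over that rail, so that it stands level and does not sink in. The cover dents easily: never push on it with more than 20 N, by finger or with the setter, and never let the setter stand where the cover gives way. Leave the finned housing, the pump bottle and the screwdriver where they are.

Things in the scene. Friction and masses are not known exactly. Their poses are not given: they have to be found in the camera images.
- dispenser: Long, low white dispensing machine, fixed. Origin on the bench straight under the cover's centre; x points away from the robot, y along its length, z up. Level rigid deck 100 mm above the bench, x -200 to 200, y -520 to 1050 mm, around the thin cover; sloped control panel beyond x 200; 12 mm high guide rails from y 300 and a tall portal beyond y 780.
- cover: Thin light-grey sheet cover in the deck, 260 (x) by 400 mm (y), origin at the centre of its top face, flush with the deck; axes as the machine's. Held at its two ends (y = -200, +200), it gives like a drum skin: a fingertip meets 1 to 2.5 N per mm in the open, more near the ends, about 3 some 25 mm beside the rail's middle line, 5 to 12 on it. It can go down 15 mm.
- cover_middle (a point): Same point and axes as cover. The one hidden rail under the cover is 20 mm wide and runs straight across, parallel to x, over the full depth; its middle line lies somewhere between y = -90 and +90 mm of this point. The setter stays level with its middle within about 10 mm of that line, sunk 0.3 to 0.8 mm; elsewhere it tilts or sinks, up to 8 mm.
- plate_middle (a point): Centre of the top of the raised aluminium fixture plate with rows of small holes, rigid, 260 (x) by 220 mm (y), its top 12 mm above the deck; it lies at the -y end of the cover.
- gauge: Dial height setter: dark steel block, 0.6 to 0.8 kg, upright on the fixture plate. Origin at the centre of its underside, z up. Foot 56 x 56 x 8 mm, above it a body 48 x 48 mm, 8 to 64 mm up; round dial 40 mm wide, 8 mm proud of the +x face, centred 38 mm up; small plunger on top, to 73 mm. Grip the body across its y faces (48 mm apart).
- housing: Bystander: finned aluminium housing, 60 x 95 x 31 mm, lying on the fixture plate beyond the setter. Origin at the centre of its underside.
- bottle: Bystander: white pump bottle, 58 mm wide, 116 mm tall, on the deck on the far side of the cover. Origin at the centre of its underside.
- driver: Bystander: screwdriver about 150 mm long lying on the deck on the robot's side of the cover, along its edge. Origin under it, near its middle.

How it is judged:
By the outcome, as a careful person would: the job done as asked, in the order asked, and still so for the second after the job is handed in, with the robot touching nothing.
It also fails if it takes over 72 s, if anything falls off the work surface, if the arm or the gripper's body presses on something with over 40 N, if the wrist force passes 120 N, or if a joint passes its speed limit or range.

## Working session

There is one attempt and no reset: what is moved stays moved. The work goes in short steps, Python scripts to look and compute and a tool call to move; the robot and the scene stay as the last step left them, time stands still between calls to the robot, and variables do not carry over. Pictures are saved under pics/ and viewed, at most 10 in all, crops included, and the job is handed in when it is done.

Besides the shell and the picture viewer there is one more tool, called after "Call:" as a command line: name --argument value ..., lists and objects as JSON in quotes. play_rows: Moves the arm, as the interface text tells. Its arguments: {"type":"object","properties":{"deltas":{"type":"array","items":{"type":"object","properties":{"translation":{"type":"array","items":{"type":"number","minimum":-1,"maximum":1}},"twist":{"type":"array","items":{"type":"number","minimum":-1,"maximum":1}},"gripper":{"type":"number"}}}},"newtons":{"type":"number"}},"required":["deltas"]}

```bash
mkdir -p pics; python3 - <<'E'
from rig import ctrl
import cv2
for n in("side","top"):
    cv2.imwrite(f"pics/{n}0.png",ctrl.grab_frame(n)); print(ctrl.get_calibration(n))
print(ctrl.observe())
E
```

```text
{'camera_matrix': array([[462.12173742,   0.        , 320.47170884],
       [  0.        , 462.12173742, 232.80561589],
       [  0.        ,   0.        ,   1.        ]]), 'rvec': array([ 0.33538518, -2.83428617,  1.07858729]), 'tvec': array([0.57719426, 0.16983568, 0.98038472])}
{'camera_matrix': array([[459.98901581,   0.        , 316.75417427],
       [  0.        , 459.98901581, 241.48619937],
       [  0.        ,   0.        ,   1.        ]]), 'rvec': array([ 2.1713214 , -2.18707144,  0.08959029]), 'tvec': array([0.01916868, 0.6079153 , 0.99032256])}
{'t': 0.1, 'joint_positions': array([-8.61777813e+01,  9.10788265e+00,  9.15644511e+01, -1.28392225e-03,
        7.94229973e+01, -1.20391474e+01]), 'qvel': array([ 0.08656913, -0.17212866, -0.16356226,  0.2092326 , -0.0694136 ,
       -0.02356208]), 'joint_efforts': array([ 1.03017443e-03, -3.86498737e+01, -3.22960854e+01,  7.04081962e-02,
        3.38976528e-02, -4.31978754e-05]), 'ee_pos': array([ 0.15707539, -0.55254489,  0.21373315]), 'eef_rot': array([-1.79906502e+02, -1.86501874e-02,  1.58615877e+01]), 'contact_force': array([-0.66813524, -0.1250433 ,  0.48531328]), 'ft_torque': array([-0.00213119, -0.00124411, -0.02316656]), 'gripper_force': 0.0, 'finger_gap': 0.0918457385679242}
```

View pics/side0.png

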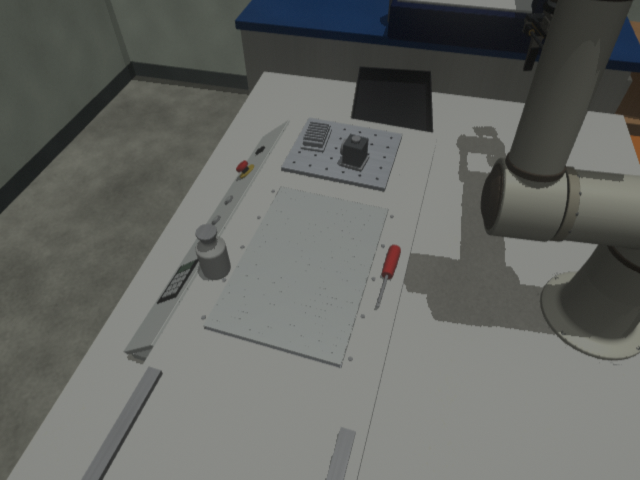

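View pics/top0.png

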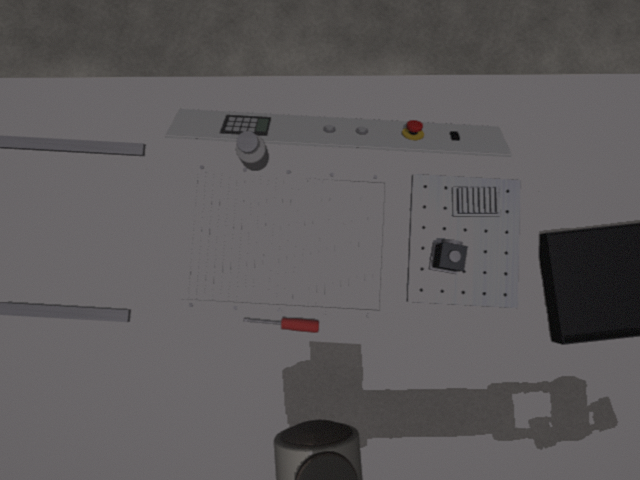

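The side view shows the cover with corners near (280,188), (388,208), (343,358) and (206,326). The setter is near (354,152) in side and (450,256) in top, the driver at (300,324) in top and the bottle at (251,150) in top.

```bash
cat > h.py <<'E'
import numpy as np, cv2
from rig import ctrl
def ray(n,uv,z):
    c=ctrl.get_calibration(n);K=c['camera_matrix'];R=cv2.Rodrigues(c['rvec'])[0];t=c['tvec'].ravel()
    p=cv2.undistortPoints(np.array(uv,float).reshape(-1,1,2),K,None)[:,0]
    d=np.c_[p,np.ones(len(p))]@R; o=-R.T@t
    return o+d*((z-o[2])/d[:,2])[:,None]
E
python3 - <<'E'
from h import *
np.set_printoptions(precision=4,suppress=True)
print("side cover",ray("side",[(280,188),(388,208),(343,358),(206,326)],.1))
print("top cover",ray("top",[(385,180),(380,308),(183,302)],.1))
print("top plate",ray("top",[(411,175),(520,179),(517,306),(407,303)],.112))
print("driver/bottle",ray("top",[(245,320),(319,325)],.11),ray("top",[(248,142)],.2))
a=cv2.imread("pics/top0.png")[225:285,420:480]; b=cv2.imread("pics/side0.png")[125:185,325:385]
m=cv2.convertScaleAbs(np.hstack([cv2.resize(x,(400,400),interpolation=cv2.INTER_CUBIC) for x in(a,b)]),alpha=1.8)
cv2.imwrite("pics/crop.png",m)
E
```

```text
side cover [[ 0.721  -0.1183  0.1   ]
 [ 0.462  -0.1106  0.1   ]
 [ 0.4863  0.274   0.1   ]
 [ 0.7447  0.2704  0.1   ]]
top cover [[ 0.7283 -0.1272  0.1   ]
 [ 0.4661 -0.112   0.1   ]
 [ 0.481   0.2861  0.1   ]]
top plate [[ 0.7357 -0.1786  0.112 ]
 [ 0.7258 -0.4008  0.112 ]
 [ 0.4689 -0.3836  0.112 ]
 [ 0.4764 -0.1644  0.112 ]]
driver/bottle [[0.445  0.159  0.11  ]
 [0.434  0.0115 0.11  ]] [[0.7801 0.1413 0.2   ]]
```

View pics/crop.png

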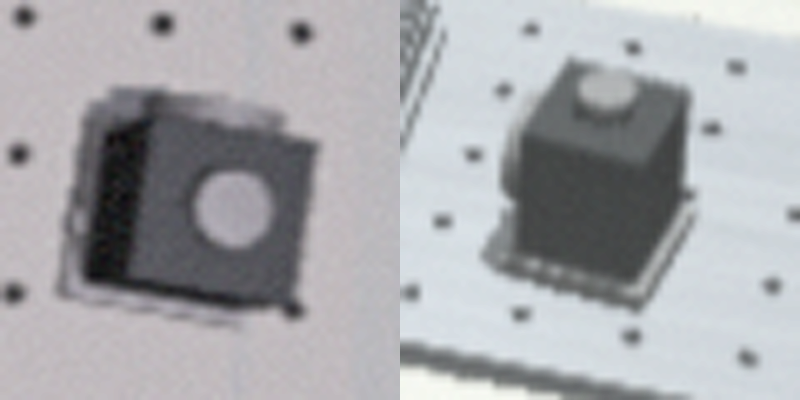

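```bash
python3 - <<'E'
from h import *
np.set_printoptions(precision=4,suppress=True)
T=ray("top",[(443.55,243),(467.5,246.4),(464.7,270.5),(439.5,266.7)],.176)
S=ray("side",[(350.8,134),(368.5,139.2),(361.8,149.7),(343.75,145.2)],.176)
for n,P,uv in(("top",T,(454.95,256.35)),("side",S,(356.2,138.5))):
    print(P,P.mean(0),ray(n,[uv],.185))
    e=np.roll(P,-1,0)-P; print(np.linalg.norm(e,axis=1),np.degrees(np.arctan2(e[:,1],e[:,0]))%90)
R=lambda a:np.array([[np.cos(a),-np.sin(a)],[np.sin(a),np.cos(a)]])
d=R(np.radians(-15.86)).T*0
a=np.radians(15.86);X=np.array([np.cos(a),np.sin(a)]);Y=np.array([np.sin(a),-np.cos(a)])
tgt=np.array([.604,.079])-np.array([.157,-.553]);print("to cover mid, tool xy",X@tgt,Y@tgt)
E
```

```text
[[ 0.591  -0.2232  0.176 ]
 [ 0.5843 -0.268   0.176 ]
 [ 0.5392 -0.2612  0.176 ]
 [ 0.5466 -0.2143  0.176 ]] [ 0.5653 -0.2417  0.176 ] [[ 0.5653 -0.2411  0.185 ]]
[0.0452 0.0456 0.0474 0.0453] [81.4529 81.458  80.9913 78.6626]
[[ 0.5813 -0.2624  0.176 ]
 [ 0.5364 -0.2519  0.176 ]
 [ 0.5449 -0.2091  0.176 ]
 [ 0.589  -0.216   0.176 ]] [ 0.5629 -0.2349  0.176 ] [[ 0.5636 -0.236   0.185 ]]
[0.0461 0.0437 0.0447 0.0471] [76.8038 78.8966 81.0537 80.5971]
to cover mid, tool xy 0.6027015989355722 -0.4857816203197736
```

Call:
play_rows --deltas '[{"translation":[1,-0.8,0],"twist":[0,0,0.1037],"gripper":1},{"translation":[1,-0.8,0],"twist":[0,0,0.1037],"gripper":1},{"translation":[1,-0.8,0],"twist":[0,0,0.1037],"gripper":1},{"translation":[1,-0.8,0],"twist":[0,0,0.1037],"gripper":1},{"translation":[1,-0.8,0],"twist":[0,0,0.1037],"gripper":1},{"translation":[1,-0.8,0],"twist":[0,0,0.1037],"gripper":1}]' --newtons 20

```text
t: 0.85
ee_pos: [0.3057, -0.3447, 0.2145]
eef_rot: [180.0, 0.0, -2.8]
contact_force: [-0.4, 0.5, -0.2]
finger_gap: 0.0337
gripper_force: 0.0
```

Call:
play_rows --deltas '[{"translation":[0.693,-0.905,0],"twist":[0,0,0],"gripper":1},{"translation":[0.693,-0.905,0],"twist":[0,0,0],"gripper":1},{"translation":[0.693,-0.905,0],"twist":[0,0,0],"gripper":1},{"translation":[0.693,-0.905,0],"twist":[0,0,0],"gripper":1},{"translation":[0.693,-0.905,0],"twist":[0,0,0],"gripper":1}]'

```text
t: 1.48
ee_pos: [0.4539, -0.1704, 0.2143]
eef_rot: [-180.0, 0.0, -2.7]
contact_force: [-0.3, -0.4, 0.1]
finger_gap: 0.0001
gripper_force: 0.0
```

Call:
play_rows --deltas '[{"translation":[0.693,-0.905,0.0],"twist":[0,0,0],"gripper":1},{"translation":[0.693,-0.905,0.0],"twist":[0,0,0],"gripper":1},{"translation":[0.693,-0.905,0.25],"twist":[0,0,0],"gripper":1},{"translation":[0.693,-0.905,0.45],"twist":[0,0,0],"gripper":1},{"translation":[0.693,-0.905,0.5],"twist":[0,0,0],"gripper":1},{"translation":[0.693,-0.905,0.5],"twist":[0,0,0],"gripper":1},{"translation":[0.693,-0.905,0.5],"twist":[0,0,0],"gripper":1}]'

```text
t: 2.35
ee_pos: [0.6011, 0.0013, 0.1159]
eef_rot: [180.0, -0.1, -2.9]
contact_force: [0.4, 0.7, -0.1]
finger_gap: 0.0003
gripper_force: 0.0
```

Call:
play_rows --deltas '[{"translation":[0,0,0.055],"twist":[0,0,0],"gripper":1},{"translation":[0,0,0.055],"twist":[0,0,0],"gripper":1},{"translation":[0,0,0.055],"twist":[0,0,0],"gripper":1},{"translation":[0,0,0.055],"twist":[0,0,0],"gripper":1}]'

```text
t: 2.85
ee_pos: [0.6006, 0.0034, 0.104]
eef_rot: [180.0, -0.0, -2.8]
contact_force: [-0.8, -0.2, -0.5]
finger_gap: 0.0003
gripper_force: 0.0
```

Call:
play_rows --deltas '[{"translation":[0,0,0.015],"twist":[0,0,0],"gripper":1},{"translation":[0,0,0.02],"twist":[0,0,0],"gripper":1},{"translation":[0,0,0.02],"twist":[0,0,0],"gripper":1},{"translation":[0,0,0.02],"twist":[0,0,0],"gripper":1}]'

```text
t: 3.35
ee_pos: [0.6008, 0.0034, 0.1002]
eef_rot: [180.0, -0.1, -2.8]
contact_force: [-0.9, 1.0, 5.2]
finger_gap: 0.0007
gripper_force: 2.6
```

Call:
play_rows --deltas '[{"translation":[0,0,0.005],"twist":[0,0,0],"gripper":1},{"translation":[0,0,0.005],"twist":[0,0,0],"gripper":1},{"translation":[0,0,0.005],"twist":[0,0,0],"gripper":1}]'

```text
t: 3.72
ee_pos: [0.6008, 0.0034, 0.0999]
eef_rot: [180.0, -0.1, -2.8]
contact_force: [-3.0, 0.6, 9.3]
finger_gap: 0.0003
gripper_force: 4.6
```

Call:
play_rows --deltas '[{"translation":[0,0,-0.03],"twist":[0,0,0],"gripper":1},{"translation":[0,-0.15,-0.03],"twist":[0,0,0],"gripper":1},{"translation":[0,-0.15,-0.02],"twist":[0,0,0],"gripper":1},{"translation":[0,-0.15,-0.005],"twist":[0,0,0],"gripper":1},{"translation":[0,-0.15,-0.005],"twist":[0,0,0],"gripper":1},{"translation":[0,-0.15,-0.005],"twist":[0,0,0],"gripper":1}]'

```text
t: 4.47
ee_pos: [0.6017, 0.0333, 0.0997]
eef_rot: [-180.0, 0.0, -2.8]
contact_force: [-1.5, 2.8, 4.2]
finger_gap: 0.0003
gripper_force: 1.9
```

Call:
play_rows --deltas '[{"translation":[0,0,-0.025],"twist":[0,0,0],"gripper":1},{"translation":[0,-0.15,-0.025],"twist":[0,0,0],"gripper":1},{"translation":[0,-0.15,-0.015],"twist":[0,0,0],"gripper":1},{"translation":[0,-0.15,0],"twist":[0,0,0],"gripper":1},{"translation":[0,-0.15,0],"twist":[0,0,0],"gripper":1},{"translation":[0,-0.15,0],"twist":[0,0,0],"gripper":1}]'

```text
t: 5.22
ee_pos: [0.6034, 0.0628, 0.0998]
eef_rot: [180.0, -0.0, -2.8]
contact_force: [0.3, 0.8, 1.2]
finger_gap: 0.001
gripper_force: 0.8
```

Call:
play_rows --deltas '[{"translation":[0,0,-0.025],"twist":[0,0,0],"gripper":1},{"translation":[0,-0.15,-0.025],"twist":[0,0,0],"gripper":1},{"translation":[0,-0.15,-0.015],"twist":[0,0,0],"gripper":1},{"translation":[0,-0.15,0],"twist":[0,0,0],"gripper":1},{"translation":[0,-0.15,0],"twist":[0,0,0],"gripper":1},{"translation":[0,-0.15,0],"twist":[0,0,0],"gripper":1}]'

```text
t: 5.98
ee_pos: [0.6048, 0.0929, 0.0997]
eef_rot: [180.0, -0.0, -2.8]
contact_force: [-0.3, 1.7, 1.0]
finger_gap: 0.0006
gripper_force: 0.6
```

Call:
play_rows --deltas '[{"translation":[0,0,-0.04],"twist":[0,0,0],"gripper":1},{"translation":[0,0.2,-0.04],"twist":[0,0,0],"gripper":1},{"translation":[0,0.375,-0.04],"twist":[0,0,0],"gripper":1},{"translation":[0,0.375,-0.015],"twist":[0,0,0],"gripper":1},{"translation":[0,0.375,0],"twist":[0,0,0],"gripper":1},{"translation":[0,0.375,0],"twist":[0,0,0],"gripper":1},{"translation":[0,0.375,0],"twist":[0,0,0],"gripper":1}]'

```text
t: 6.85
ee_pos: [0.6014, 0.0187, 0.1002]
eef_rot: [179.9, -0.0, -2.7]
contact_force: [-1.8, -1.8, 5.0]
finger_gap: 0.0003
gripper_force: 2.4
```

Call:
play_rows --deltas '[{"translation":[0,0,-0.025],"twist":[0,0,0],"gripper":1},{"translation":[0,0.15,-0.025],"twist":[0,0,0],"gripper":1},{"translation":[0,0.15,-0.015],"twist":[0,0,0],"gripper":1},{"translation":[0,0.15,0],"twist":[0,0,0],"gripper":1},{"translation":[0,0.15,0],"twist":[0,0,0],"gripper":1},{"translation":[0,0.15,0],"twist":[0,0,0],"gripper":1}]'

```text
t: 7.6
ee_pos: [0.5997, -0.011, 0.0999]
eef_rot: [180.0, -0.0, -2.8]
contact_force: [-2.2, -0.8, 3.9]
finger_gap: 0.0007
gripper_force: 2.2
```

Call:
play_rows --deltas '[{"translation":[0,0,0.005],"twist":[0,0,0],"gripper":1},{"translation":[0,0,0.01],"twist":[0,0,0],"gripper":1},{"translation":[0,0,0.01],"twist":[0,0,0],"gripper":1},{"translation":[0,0,0.01],"twist":[0,0,0],"gripper":1}]'

```text
t: 8.1
ee_pos: [0.5998, -0.011, 0.0992]
eef_rot: [-180.0, -0.0, -2.8]
contact_force: [-5.3, -0.5, 11.8]
finger_gap: 0.0004
gripper_force: 5.9
```

Call:
play_rows --deltas '[{"translation":[0,0,-0.035],"twist":[0,0,0],"gripper":1},{"translation":[0,-0.1125,-0.035],"twist":[0,0,0],"gripper":1},{"translation":[0,-0.1125,-0.02],"twist":[0,0,0],"gripper":1},{"translation":[0,-0.1125,-0.0075],"twist":[0,0,0],"gripper":1},{"translation":[0,-0.1125,-0.0025],"twist":[0,0,0],"gripper":1},{"translation":[0,-0.1125,-0.0025],"twist":[0,0,0],"gripper":1},{"translation":[0,-0.1125,-0.0025],"twist":[0,0,0],"gripper":1}]'

```text
t: 8.98
ee_pos: [0.6006, 0.0119, 0.0997]
eef_rot: [-179.9, 0.0, -2.8]
contact_force: [-5.2, 5.3, 11.4]
finger_gap: 0.0006
gripper_force: 6.2
```

Call:
play_rows --deltas '[{"translation":[0,0,-0.035],"twist":[0,0,0],"gripper":1},{"translation":[0,-0.0375,-0.035],"twist":[0,0,0],"gripper":1},{"translation":[0,-0.0375,-0.02],"twist":[0,0,0],"gripper":1},{"translation":[0,-0.0375,-0.005],"twist":[0,0,0],"gripper":1},{"translation":[0,-0.0375,-0.0],"twist":[0,0,0],"gripper":1},{"translation":[0,-0.0375,0.0],"twist":[0,0,0],"gripper":1},{"translation":[0,-0.0375,0],"twist":[0,0,0],"gripper":1}]'

```text
t: 9.85
ee_pos: [0.6011, 0.0186, 0.0997]
eef_rot: [-180.0, 0.0, -2.8]
contact_force: [-5.6, 1.6, 12.1]
finger_gap: 0.0002
gripper_force: 6.2
```

Call:
play_rows --deltas '[{"translation":[0,0,-0.035],"twist":[0,0,0],"gripper":1},{"translation":[0,-0.075,-0.035],"twist":[0,0,0],"gripper":1},{"translation":[0,-0.075,-0.02],"twist":[0,0,0],"gripper":1},{"translation":[0,-0.075,-0.005],"twist":[0,0,0],"gripper":1},{"translation":[0,-0.075,-0.0],"twist":[0,0,0],"gripper":1},{"translation":[0,-0.075,0.0],"twist":[0,0,0],"gripper":1},{"translation":[0,-0.075,0],"twist":[0,0,0],"gripper":1}]'

```text
t: 10.72
ee_pos: [0.6016, 0.0342, 0.099]
eef_rot: [-179.9, 0.0, -2.8]
contact_force: [-3.6, 4.0, 9.1]
finger_gap: 0.0005
gripper_force: 4.5
```

Call:
play_rows --deltas '[{"translation":[0,0,-0.035],"twist":[0,0,0],"gripper":1},{"translation":[0,0.26,-0.035],"twist":[0,0,0],"gripper":1},{"translation":[0,0.2625,-0.02],"twist":[0,0,0],"gripper":1},{"translation":[0,0.2625,-0.005],"twist":[0,0,0],"gripper":1},{"translation":[0,0.2625,-0.0],"twist":[0,0,0],"gripper":1},{"translation":[0,0.2625,0.0],"twist":[0,0,0],"gripper":1},{"translation":[0,0.2625,0],"twist":[0,0,0],"gripper":1}]'

```text
t: 11.6
ee_pos: [0.5995, -0.0195, 0.0991]
eef_rot: [179.8, -0.0, -2.7]
contact_force: [-3.8, -4.2, 6.6]
finger_gap: 0.0006
gripper_force: 3.3
```

Call:
play_rows --deltas '[{"translation":[0,0,-0.035],"twist":[0,0,0],"gripper":1},{"translation":[0,0.05,-0.035],"twist":[0,0,0],"gripper":1},{"translation":[0,0.05,-0.02],"twist":[0,0,0],"gripper":1},{"translation":[0,0.05,-0.005],"twist":[0,0,0],"gripper":1},{"translation":[0,0.05,-0.0],"twist":[0,0,0],"gripper":1},{"translation":[0,0.05,0.0],"twist":[0,0,0],"gripper":1},{"translation":[0,0.05,0],"twist":[0,0,0],"gripper":1}]'

```text
t: 12.48
ee_pos: [0.5987, -0.0292, 0.0987]
eef_rot: [180.0, 0.0, -2.8]
contact_force: [-2.3, -1.9, 5.2]
finger_gap: 0.0003
gripper_force: 2.9
```

Call:
play_rows --deltas '[{"translation":[0,0,-0.035],"twist":[0,0,0],"gripper":1},{"translation":[0,-0.2,-0.035],"twist":[0,0,0],"gripper":1},{"translation":[0,-0.365,-0.035],"twist":[0,0,0],"gripper":1},{"translation":[0,-0.365,-0.02],"twist":[0,0,0],"gripper":1},{"translation":[0,-0.365,-0.005],"twist":[0,0,0],"gripper":1},{"translation":[0,-0.365,0.0],"twist":[0,0,0],"gripper":1},{"translation":[0,-0.365,0.0],"twist":[0,0,0],"gripper":1},{"translation":[0,-0.365,0],"twist":[0,0,0],"gripper":1}]'

```text
t: 13.48
ee_pos: [0.6023, 0.044, 0.0988]
eef_rot: [-179.9, 0.0, -2.9]
contact_force: [-1.9, 4.9, 5.6]
finger_gap: 0.0002
gripper_force: 3.1
```

Call:
play_rows --deltas '[{"translation":[0,0,-0.035],"twist":[0,0,0],"gripper":1},{"translation":[0,-0.05,-0.035],"twist":[0,0,0],"gripper":1},{"translation":[0,-0.05,-0.02],"twist":[0,0,0],"gripper":1},{"translation":[0,-0.05,-0.005],"twist":[0,0,0],"gripper":1},{"translation":[0,-0.05,-0.0],"twist":[0,0,0],"gripper":1},{"translation":[0,-0.05,0.0],"twist":[0,0,0],"gripper":1},{"translation":[0,-0.05,0],"twist":[0,0,0],"gripper":1}]'

```text
t: 14.35
ee_pos: [0.6029, 0.054, 0.0984]
eef_rot: [-180.0, -0.0, -2.8]
contact_force: [-1.3, 1.2, 5.0]
finger_gap: 0.0004
gripper_force: 2.4
```

Call:
play_rows --deltas '[{"translation":[0,0,-0.035],"twist":[0,0,0],"gripper":1},{"translation":[0,0.24,-0.035],"twist":[0,0,0],"gripper":1},{"translation":[0,0.24,-0.02],"twist":[0,0,0],"gripper":1},{"translation":[0,0.24,-0.005],"twist":[0,0,0],"gripper":1},{"translation":[0,0.24,-0.0],"twist":[0,0,0],"gripper":1},{"translation":[0,0.24,0.0],"twist":[0,0,0],"gripper":1},{"translation":[0,0.24,0],"twist":[0,0,0],"gripper":1}]'

```text
t: 15.22
ee_pos: [0.6006, 0.0051, 0.0998]
eef_rot: [179.8, 0.0, -2.7]
contact_force: [-5.6, -5.0, 10.3]
finger_gap: 0.0005
gripper_force: 5.3
```

Call:
play_rows --deltas '[{"translation":[0,0,-0.3],"twist":[0,0,0],"gripper":1},{"translation":[0,0.2,-0.55],"twist":[0,0,0],"gripper":0},{"translation":[-0.05,0.5,-0.6],"twist":[0,0,0],"gripper":0},{"translation":[-0.05,0.8,-0.6],"twist":[0,0,0],"gripper":0},{"translation":[-0.05,0.8,-0.6],"twist":[0,0,0],"gripper":0}]'

```text
t: 15.85
ee_pos: [0.5823, -0.1561, 0.2178]
eef_rot: [180.0, 0.0, -3.0]
contact_force: [-0.3, 0.5, -0.7]
finger_gap: 0.0382
gripper_force: 0.0
```

Call:
play_rows --deltas '[{"translation":[-0.07,0.3,0],"twist":[0,0,0.0389],"gripper":0},{"translation":[-0.07,0.428,0],"twist":[0,0,0.0389],"gripper":0},{"translation":[-0.07,0.428,0],"twist":[0,0,0.0389],"gripper":0},{"translation":[-0.07,0.428,0],"twist":[0,0,0.0389],"gripper":0}]'

```text
t: 16.35
ee_pos: [0.565, -0.2364, 0.2178]
eef_rot: [-179.9, 0.0, -9.7]
contact_force: [-0.8, -0.2, -0.6]
finger_gap: 0.0782
gripper_force: 0.0
```

```bash
python3 - <<'E'
from h import *
a=ctrl.grab_frame("side")
cv2.imwrite("pics/s1.png",cv2.convertScaleAbs(cv2.resize(a[60:240,240:480],(800,600),interpolation=cv2.INTER_CUBIC),alpha=1.6))
E
```

```text
(no output)
```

View pics/s1.png

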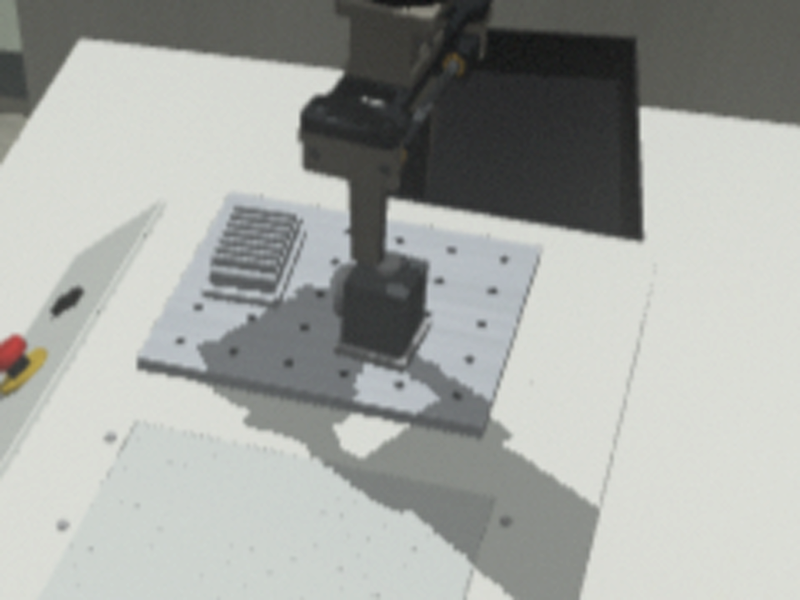

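The fingers straddle the setter, whose body is near (385,310) in the crop, with the housing clear at (255,250). I descend and grip.

Call:
play_rows --deltas '[{"translation":[0,0,0.1],"twist":[0,0,0],"gripper":0},{"translation":[0,0,0.25],"twist":[0,0,0],"gripper":0},{"translation":[0,0,0.38],"twist":[0,0,0],"gripper":0},{"translation":[0,0,0.409],"twist":[0,0,0],"gripper":0},{"translation":[0,0,0.409],"twist":[0,0,0],"gripper":0}]'

```text
t: 17.02
ee_pos: [0.5644, -0.2376, 0.1359]
eef_rot: [-180.0, 0.0, -9.8]
contact_force: [-0.4, 0.2, -0.0]
finger_gap: 0.0922
gripper_force: 0.0
```

Call:
play_rows --deltas '[{"translation":[0,0,0],"twist":[0,0,0],"gripper":1},{"translation":[0,0,0],"twist":[0,0,0],"gripper":1},{"translation":[0,0,0],"twist":[0,0,0],"gripper":1},{"translation":[0,0,0],"twist":[0,0,0],"gripper":1},{"translation":[0,0,0],"twist":[0,0,0],"gripper":1},{"translation":[0,0,0],"twist":[0,0,0],"gripper":1},{"translation":[0,0,0],"twist":[0,0,0],"gripper":1}]' --newtons 35

```text
t: 17.9
ee_pos: [0.5646, -0.2389, 0.1366]
eef_rot: [179.9, -0.0, -9.8]
contact_force: [-1.2, -3.9, 0.3]
finger_gap: 0.0476
gripper_force: 35.0
```

Call:
play_rows --deltas '[{"translation":[0,0,-0.05],"twist":[0,0,0],"gripper":1},{"translation":[0,0,-0.2],"twist":[0,0,0],"gripper":1},{"translation":[0,0,-0.25],"twist":[0,0,0],"gripper":1},{"translation":[0,-0.15,-0.25],"twist":[0,0,0],"gripper":1},{"translation":[0,-0.35,-0.25],"twist":[0,0,0],"gripper":1},{"translation":[0,-0.5,-0.25],"twist":[0,0,0],"gripper":1},{"translation":[0,-0.5,-0.25],"twist":[0,0,0],"gripper":1}]'

```text
t: 18.77
ee_pos: [0.5809, -0.1366, 0.1848]
eef_rot: [-179.9, 0.2, -9.6]
contact_force: [-0.2, -1.2, -8.3]
finger_gap: 0.0478
gripper_force: 35.0
```

Call:
play_rows --deltas '[{"translation":[-0.015,-0.2,0],"twist":[0,0,-0.015],"gripper":1},{"translation":[-0.03,-0.45,0],"twist":[0,0,-0.03],"gripper":1},{"translation":[-0.032,-0.65,0],"twist":[0,0,-0.0389],"gripper":1},{"translation":[-0.032,-0.755,0],"twist":[0,0,-0.0389],"gripper":1},{"translation":[-0.032,-0.755,0],"twist":[0,0,-0.0389],"gripper":1},{"translation":[-0.032,-0.755,0],"twist":[0,0,-0.0389],"gripper":1}]'

```text
t: 19.52
ee_pos: [0.6008, 0.0089, 0.1859]
eef_rot: [180.0, 0.0, -2.9]
contact_force: [0.7, -0.8, -7.3]
finger_gap: 0.0479
gripper_force: 35.0
```

```bash
python3 - <<'E'
from h import *
o=ctrl.observe();print(o['ee_pos'],o['eef_rot'],o['contact_force'],o['ft_torque'],o['finger_gap'])
a=ctrl.grab_frame("side")
cv2.imwrite("pics/s2.png",cv2.convertScaleAbs(cv2.resize(a[120:300,240:480],(800,600),interpolation=cv2.INTER_CUBIC),alpha=1.6))
E
```

```text
[0.60075932 0.00893926 0.18592499] [ 1.79952302e+02  4.20766265e-02 -2.87461694e+00] [ 0.73335386 -0.75282801 -7.31226879] [-0.03898373  0.01833533  0.02123308] 0.04789442290865607
```

View pics/s2.png

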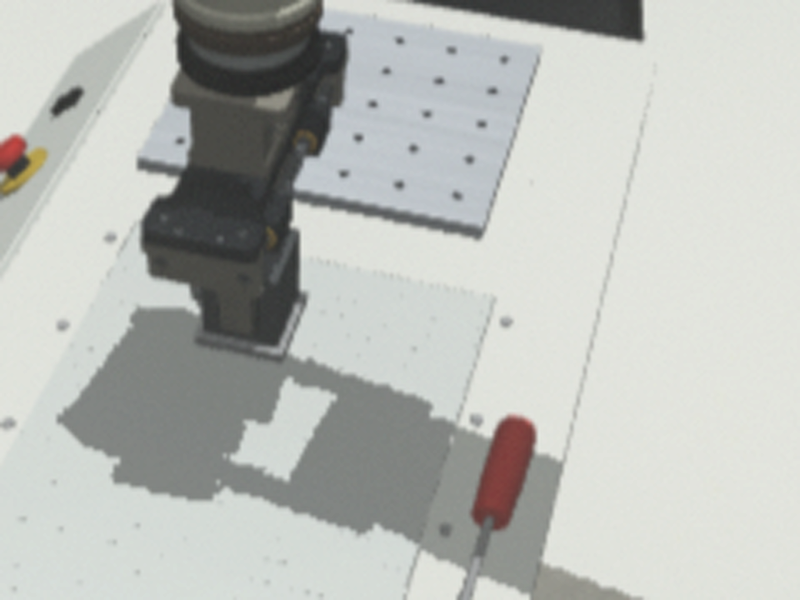

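The setter is held level over the cover, its foot near (250,345) in the crop, with the driver untouched. I lower it gently.

Call:
play_rows --deltas '[{"translation":[0,-0.005,0.12],"twist":[0,0,0],"gripper":1},{"translation":[0,-0.005,0.23],"twist":[0,0,0],"gripper":1},{"translation":[0,-0.005,0.28],"twist":[0,0,0],"gripper":1},{"translation":[0,-0.005,0.29],"twist":[0,0,0],"gripper":1},{"translation":[0,-0.005,0.29],"twist":[0,0,0],"gripper":1}]'

```text
t: 20.2
ee_pos: [0.6017, 0.0108, 0.1293]
eef_rot: [180.0, -0.1, -2.8]
contact_force: [0.3, 0.9, -6.9]
finger_gap: 0.0479
gripper_force: 35.0
```

Call:
play_rows --deltas '[{"translation":[0,0,0.005],"twist":[0,0,0],"gripper":1},{"translation":[0,0,0.01],"twist":[0,0,0],"gripper":1},{"translation":[0,0,0.01],"twist":[0,0,0],"gripper":1},{"translation":[0,0,0.01],"twist":[0,0,0],"gripper":1}]'

```text
t: 20.7
ee_pos: [0.601, 0.0113, 0.1264]
eef_rot: [180.0, -0.0, -2.8]
contact_force: [0.2, 0.0, -7.7]
finger_gap: 0.0477
gripper_force: 35.0
```

Call:
play_rows --deltas '[{"translation":[0,0,0.005],"twist":[0,0,0],"gripper":1},{"translation":[0,0,0.005],"twist":[0,0,0],"gripper":1},{"translation":[0,0,0.005],"twist":[0,0,0],"gripper":1}]'

```text
t: 21.08
ee_pos: [0.6011, 0.0112, 0.1254]
eef_rot: [-180.0, -0.0, -2.8]
contact_force: [1.0, 0.2, -6.2]
finger_gap: 0.048
gripper_force: 35.0
```

Call:
play_rows --deltas '[{"translation":[0,0,0.0025],"twist":[0,0,0],"gripper":1},{"translation":[0,0,0.0025],"twist":[0,0,0],"gripper":1},{"translation":[0,0,0.0025],"twist":[0,0,0],"gripper":1}]'

```text
t: 21.45
ee_pos: [0.6011, 0.0113, 0.1249]
eef_rot: [-180.0, -0.0, -2.8]
contact_force: [-0.4, -0.4, -6.5]
finger_gap: 0.0479
gripper_force: 35.0
```

Call:
play_rows --deltas '[{"translation":[0,0,0.0035],"twist":[0,0,0],"gripper":1},{"translation":[0,0,0.0035],"twist":[0,0,0],"gripper":1},{"translation":[0,0,0.0035],"twist":[0,0,0],"gripper":1}]'

```text
t: 21.82
ee_pos: [0.6011, 0.0112, 0.1245]
eef_rot: [180.0, -0.0, -2.8]
contact_force: [-1.5, 0.7, -3.5]
finger_gap: 0.048
gripper_force: 35.0
```

Call:
play_rows --deltas '[{"translation":[0,0,0.0025],"twist":[0,0,0],"gripper":1},{"translation":[0,0,0.0025],"twist":[0,0,0],"gripper":1},{"translation":[0,0,0.0025],"twist":[0,0,0],"gripper":1}]'

```text
t: 22.2
ee_pos: [0.6012, 0.0112, 0.1242]
eef_rot: [180.0, -0.0, -2.8]
contact_force: [-2.9, -0.1, 2.2]
finger_gap: 0.048
gripper_force: 35.0
```

Contact is stiff and the weight is now carried, so I release and rise.

Call:
play_rows --deltas '[{"translation":[0,0,0],"twist":[0,0,0],"gripper":0.4},{"translation":[0,0,0],"twist":[0,0,0],"gripper":0.3},{"translation":[0,0,0],"twist":[0,0,0],"gripper":0.2},{"translation":[0,0,0],"twist":[0,0,0],"gripper":0.1},{"translation":[0,0,0],"twist":[0,0,0],"gripper":0},{"translation":[0,0,0],"twist":[0,0,0],"gripper":0},{"translation":[0,0,0],"twist":[0,0,0],"gripper":0}]'

```text
t: 23.08
ee_pos: [0.601, 0.0112, 0.1236]
eef_rot: [-180.0, 0.0, -2.8]
contact_force: [-0.4, -0.4, 0.4]
finger_gap: 0.092
gripper_force: 0.0
```

Call:
play_rows --deltas '[{"translation":[0,0,-0.1],"twist":[0,0,0],"gripper":0},{"translation":[0,0,-0.3],"twist":[0,0,0],"gripper":0},{"translation":[0,0,-0.5],"twist":[0,0,0],"gripper":0},{"translation":[-0.3,0,-0.6],"twist":[0,0,0],"gripper":0},{"translation":[-0.6,0,-0.6],"twist":[0,0,0],"gripper":0},{"translation":[-0.9,0,-0.6],"twist":[0,0,0],"gripper":0},{"translation":[-0.9,0,-0.6],"twist":[0,0,0],"gripper":0}]'

```text
t: 23.95
ee_pos: [0.418, 0.0208, 0.2443]
eef_rot: [180.0, -0.1, -2.8]
contact_force: [1.1, 0.5, 0.6]
finger_gap: 0.0923
gripper_force: 0.0
```

```bash
python3 - <<'E'
from h import *
a=ctrl.grab_frame("side");b=ctrl.grab_frame("top")
cv2.imwrite("pics/s3.png",cv2.convertScaleAbs(np.hstack([cv2.resize(a[170:260,270:350],(400,450),interpolation=cv2.INTER_CUBIC),cv2.resize(b[200:290,290:370],(400,450),interpolation=cv2.INTER_CUBIC)]),alpha=1.6))
cv2.imwrite("pics/s4.png",a)
E
```

```text
(no output)
```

View pics/s3.png

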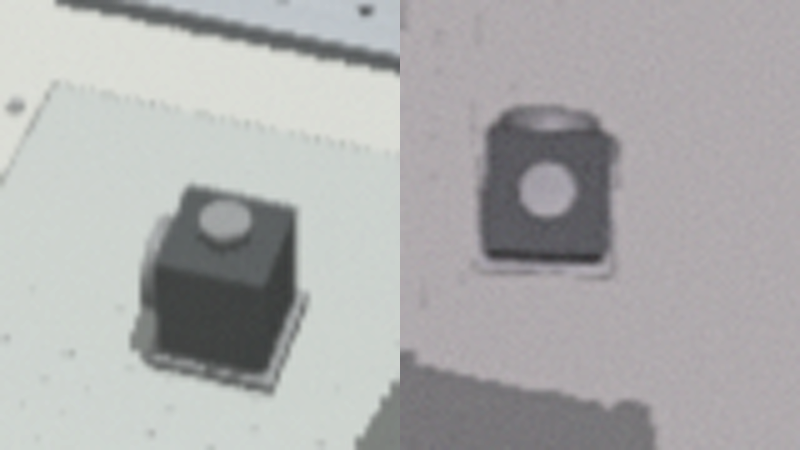

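View pics/s4.png

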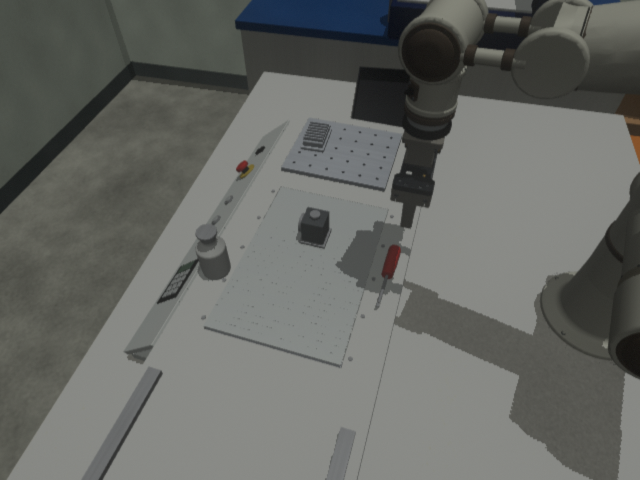

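The setter stands level on the cover near (314,225), with its whole foot visible. The bottle, driver and housing are where they were.

```bash
python3 -c "
from rig import ctrl
print(ctrl.job_done())"
```

```text
the job is handed in; nothing more can be done
None
```

The rail's middle line lies about 69 mm to the -y side of the cover's middle; the setter now stands level on the cover over it, the force readings (taken at the end of each press) peaked near 12 N, the three bystanders were left where they were, and the job was handed in at about 24 s.

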